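# Press the snap-in cap home in a shoe last

### The arm

A 6-joint arm with a two-finger parallel gripper is mounted at the origin on the work surface. World frame = base frame: x ahead of the robot, y to its left, z up, the work surface at z = 0. Lengths are in m, angles in rad, forces in N, time in s.
With the tool pointing down it reaches from about 0.275 to 0.875 m from the base axis. Payload 12.5 kg.
Tool frame: the origin (TCP) lies at the very end of the fingers, on their centre line; the grasp point (between the pads) lies 19 mm behind it; z points along the fingers, y is the line along which they close (so a half turn about z gives the same grasp; the last joint's range is limited). The gripper opens to 85 mm and grips with 20 to 120 N. Pads are 22 mm wide; open, the fingers measure 114 mm over their backs; the gripper's body (76 mm by 85 mm) begins 54 mm behind the grasp point. The pads swing forward as they close: fully open they stand 13 mm farther back than shut.
Start: joints at [1.104, 0.351, 1.652, -0, 1.139, -0.085], TCP at [0.205, 0.51, 0.231] pointing down, gripper open.
Joint ranges: [-2.75, 2.75], [-0.79, 2.1], [0.01, 2.65], [-1.57, 4.71], [0.07, 3.14], [-2.87, 2.87]. Speed limits (rad/s): [2.22, 2.22, 2.79, 3.14, 3.14, 3.14].

### API

Orientations are given as a 3x3 rotation matrix whose columns are the frame's x, y, z axes.
In Python, from bench import manip gives the robot as it stands. Calls block until the motion is done:
- manip.move_ptp(position, orientation): joint-space move of the TCP to a pose.
- manip.move_l(position, attitude=None, max_speed=0.15): straight line of the TCP; attitude=None keeps the orientation; max_speed is the mean speed in m/s.
- manip.move_j(angles): joint-space move.
- manip.set_gripper(opening, effort=None): opening from 0.0 (shut) to 1.0 (fully open); effort is the grip in N (None keeps the last); returns when the fingers have stopped.
- manip.dwell(seconds).
- manip.inverse_kinematics(position, orientation): joint angles nearest the present ones, or None.
- manip.grab_frame(name): name is "side" or "top"; returns (picture, depth): 480x640x3 uint8, red, green, blue; 480x640 float32, m along the optical axis (not along the pixel's ray), 0 where there is no reading.
- manip.get_calibration(name): a dict with "camera_matrix" (3x3 intrinsics, pixels), "R" (3x3) and "t" (3): a world point X has camera coordinates R X + t. Camera axes: x right, y down, z forward; pixel columns grow to the right and rows downward; lengths in m; the calibration is good to about 2 mm. A picture is of the moment at which its call begins. get_calibration takes no time and is no camera call.
A pose or a line that the arm cannot do raises manip.Unreachable and nothing moves.
- manip.sign_off(): hands the job in; it is judged then, once.
Trained networks look in the newest picture that a camera, given by its name, has taken for a name from the list of things; names that differ only in an ending like _2 or _b are one class to them, and where a whole thing is asked for, a point or a joint stands for the part that bears it (a point fixed in the world has none). Each returns a list of dicts, best first, with "confidence" (0 to 1); they miss things now and then, are a little off and sometimes report something else, mostly with a low value. They report only what shows in the picture. A call takes as long as a camera call.
- manip.look_for(camera, name): "at" ([x, y, z] in m, in world coordinates, good to about 4 mm: the middle of the surface that is visible of it).
Readings, each from a call of its own:
- manip.current_time(): time.
- manip.current_qpos(): joint angles.
- manip.current_joint_vel(): joint speeds.
- manip.current_joint_torque(): joint torques, N m.
- manip.current_ee_pos(): TCP position.
- manip.current_tcp_rot(): TCP orientation.
- manip.current_force(): force on the tool from outside, world axes, zero at the start.
- manip.current_ft_torque(): the same for the moment, N m.
- manip.current_grip_width(): opening from 0.0 (shut) to 1.0 (fully open).
- manip.current_grip_force(): force on a finger pad.
Only numpy, scipy, OpenCV 4.12 (cv2) and the standard library are available. Lean on these libraries where they do the work, as an engineer would, in place of code of your own. Each camera call takes 0.05 s, during which the arm holds its last target. There are 200 camera calls.

### The job

A yellow snap-in cap stands proud in the round recess on top of the blue shoe last on the sprung cradle. Take the red-handled pusher from its stand and with its nose press the cap straight down until it snaps fully home, flush with the top of the last, never pushing harder than 35 N and never touching the cap with the gripper; then put the pusher back upright in its stand, and leave the other things on the bench alone.

Things in the scene. Friction and masses are not known exactly. Their poses are not given: they have to be found in the camera images.
- cradle: Green steel cradle fixed to the bench, base plate 280 x 104 x 10 mm, that carries the blue plastic shoe last (foot shape, 258 mm long, 84 mm wide). Origin on the bench under the axis of the recess; x points from heel to toe (the base reaches 85 mm behind the origin and 195 mm ahead), z up. It may be on either side of the bench, turned up to 0.4 rad.
- recess (a point): Centre of the mouth of the round recess in the flat top (93 x 52 mm) of the blue last, 125 mm above the bench. Recess 28.8 mm across, 21 mm deep, vertical, with spring-loaded balls in its wall. z up. The last gives way straight down on the cradle's spring by several millimetres under a push (how far differs), to a hard stop at 12 mm, and rises when let go; this point goes with it.
- cap: Yellow snap-in cap, a round plug 28 mm across and 21 mm high, with a lip at its foot and a groove above that. Origin at the centre of its underside, z up along its axis. At the start it stands in the recess on the balls, its top about 8 mm proud. A push of some 15 to 25 N carries it over the balls; it then clicks down to the recess floor and the push drops. Before that it springs back.
- cap_top (a point): Centre of the flat top of the yellow cap. When the cap is home this point lies in the mouth of the recess, flush with the top of the last.
- pusher: Hand pusher, 121 mm long: round steel nose 18 mm across with a flat end, dark round collar 42 mm across (45 to 51 mm above the nose end), red square handle 28 x 28 mm (51 to 117 mm above the nose end). Origin at the centre of the nose end, z from nose to handle, x and y square to the handle's faces. At the start it stands upright in the stand, turned up to 0.4 rad.
- pusher_grip (a point): Point on the axis of the pusher, in the middle of the red handle, 88 mm above the end of the nose: the place to grip.
- stand: Round aluminium stand of the pusher on a dark foot 92 mm across, fixed to the bench, 50 mm high. Origin at the centre of its underside, z up. Its place changes from run to run, and it may be on either side of the bench.
- stand_mouth (a point): Centre of the mouth of the stand's vertical hole, at its rim, 50 mm above the bench. The hole is about 24 mm across and 46 mm deep (6 mm wider than the nose); the pusher hangs in it with its collar on the rim, so the end of its nose is then 45 mm below this point.
- tin: Bystander: small round aluminium tin of spare yellow caps, 64 mm across, 26 mm high, between the cradle and the stand. Origin at the centre of its underside.
- spare_last: Bystander: a second blue shoe last, finished, standing loose at the left of the bench, 258 mm long, 85 mm high. Origin under the middle of its flat top, x towards its toe.
- jug: Bystander: cream glue jug with white lid, 110 mm across, 148 mm high. Origin at the centre of its underside.
- bottle: Bystander: clear water bottle with red cap, 64 mm across, 200 mm high. Origin at the centre of its underside.
- hammer: Bystander: hammer lying at the right of the bench.
- brush: Bystander: brush lying on the mid-line of the bench, beyond the tin.

How it is judged:
By the outcome, as a careful person would: the job done as asked, in the order asked, and still so for the second after the job is handed in, with the robot touching nothing.
It also fails if it takes over 54 s, if anything falls off the work surface, if the arm or the gripper's body presses on something with over 40 N, if the wrist force passes 120 N, or if a joint passes its speed limit or range.

## Working session

There is one attempt and no reset: what is moved stays moved. The work goes in short steps, each a Python script; the robot and the scene stay as the last script left them, time stands still between calls to the robot, and variables do not carry over. Pictures are saved under pics/ and viewed, at most 10 in all, crops included, and the job is handed in when it is done.

```bash
ls; mkdir -p pics
python3 - <<'E'
from bench import manip
import cv2,numpy as np
for c in ("side","top"):
    p,d=manip.grab_frame(c); cv2.imwrite(f"pics/{c}0.png",p[:,:,::-1]); np.savez(f"{c}0.npz",p=p,d=d)
    k=manip.get_calibration(c); print(c,k["camera_matrix"].round(1).tolist(),(-k["R"].T@k["t"]).round(3),k["R"].round(3).tolist())
    for n in ("recess","cap_top","cap","pusher","pusher_grip","stand","stand_mouth","tin","cradle","bottle","jug"):
        print(n,[(np.round(r["at"],4).tolist(),round(r["confidence"],2)) for r in manip.look_for(c,n)[:2]])
print(manip.current_time(),manip.current_force(),manip.current_tcp_rot().round(2).tolist())
E
```

```text
pics
side [[483.5, 0.0, 326.7], [0.0, 483.5, 242.4], [0.0, 0.0, 1.0]] [ 0.393 -0.729  1.022] [[0.986, -0.165, 0.006], [-0.123, -0.763, -0.634], [0.109, 0.625, -0.773]]
recess [([0.546, -0.2018, 0.1011], 0.83)]
cap_top [([0.4933, -0.1997, 0.1309], 0.66), ([0.5119, 0.1533, 0.0044], 0.17)]
cap []
pusher [([0.5118, 0.1615, 0.0962], 0.57)]
pusher_grip [([0.5148, 0.1594, 0.0932], 0.62)]
stand [([0.5107, 0.1539, 0.0053], 0.97), ([0.5731, 0.4391, 0.0927], 0.39)]
stand_mouth [([0.5093, 0.1504, 0.005], 0.87), ([0.4291, -0.4582, 0.0227], 0.65)]
tin [([0.4218, -0.0055, 0.0193], 0.67)]
cradle [([0.5346, -0.2092, 0.0735], 0.7)]
bottle [([0.6282, -0.4405, 0.1287], 0.87)]
jug [([0.5749, 0.441, 0.0922], 0.76)]
top [[561.7, 0.0, 316.6], [0.0, 561.7, 242.8], [0.0, 0.0, 1.0]] [0.32  0.021 1.484] [[-0.012, -1.0, -0.001], [-0.989, 0.012, -0.148], [0.148, -0.001, -0.989]]
recess [([0.5558, -0.1721, 0.0999], 0.97)]
cap_top []
cap []
pusher [([0.5135, 0.1686, 0.1212], 0.57)]
pusher_grip [([0.5113, 0.1681, 0.1178], 0.71)]
stand [([0.505, 0.165, 0.003], 0.69)]
stand_mouth [([0.5067, 0.1646, 0.0022], 0.61)]
tin [([0.4243, 0.0009, 0.0183], 0.82), ([0.6368, -0.4123, 0.1308], 0.69)]
cradle []
bottle [([0.6331, -0.4082, 0.1317], 0.85)]
jug [([0.5727, 0.4602, 0.1168], 0.72)]
1.2 [0.03261216 0.32481999 0.31171036] [[-0.93, 0.37, -0.0], [0.37, 0.93, -0.0], [0.0, -0.0, -1.0]]
```

View pics/side0.png

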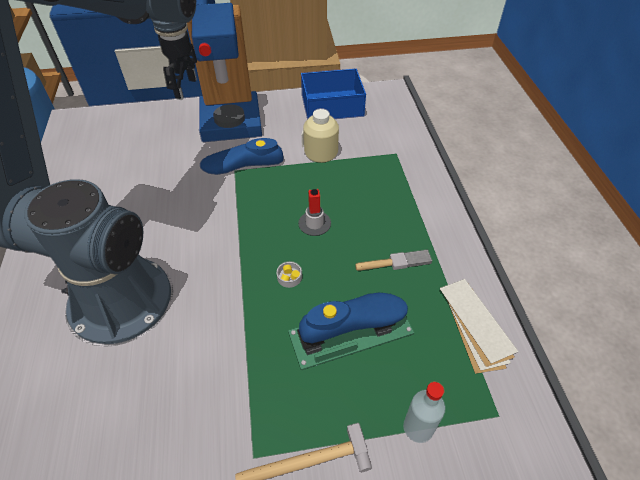

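View pics/top0.png

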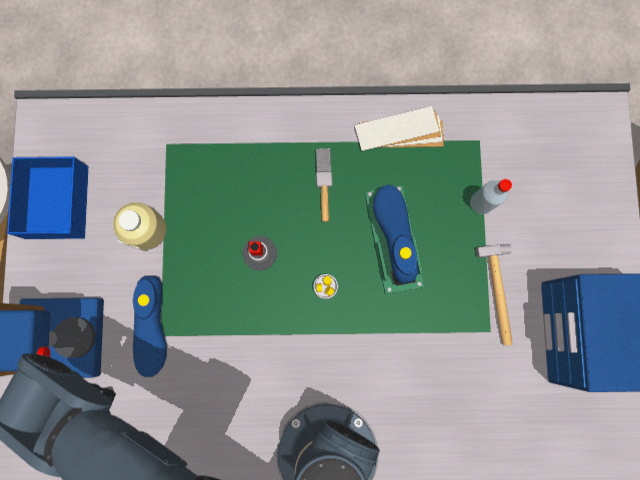

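The side view shows the cap at about (330,311), the pusher at (314,200) and the tin at (289,274). In the top view the cap is at (405,253), the pusher at (256,248), and the brush and tin lie between the two. Next I'll measure from colour and depth.

```bash
cat > h.py <<'E'
from bench import manip
import cv2,numpy as np
def cloud(c,p,d):
    k=manip.get_calibration(c);K=k["camera_matrix"];v,u=np.indices(d.shape)
    P=np.stack([(u-K[0,2])/K[0,0]*d,(v-K[1,2])/K[1,1]*d,d],-1)
    return (P-k["t"])@k["R"]
def ray(c,uv):
    k=manip.get_calibration(c);r=k["R"].T@np.linalg.inv(k["camera_matrix"])@[*uv,1]
    return -k["R"].T@k["t"],r/np.linalg.norm(r)
def at_z(c,uv,z):
    o,r=ray(c,uv);return o+r*(z-o[2])/r[2]
def tri(rays):
    A=sum(np.eye(3)-np.outer(r,r) for o,r in rays);b=sum((np.eye(3)-np.outer(r,r))@o for o,r in rays)
    return np.linalg.solve(A,b)
def project(c,X):
    k=manip.get_calibration(c);q=k["camera_matrix"]@(k["R"]@X+k["t"]);return q[:2]/q[2]
def mask(p,lo,hi):
    return cv2.inRange(cv2.cvtColor(p,cv2.COLOR_RGB2HSV),lo,hi)>0
def near(P,c,r): return np.linalg.norm(P[...,:2]-c,axis=-1)<r
E
cat > m.py <<'E'
from h import *
F={c:np.load(f"{c}0.npz") for c in ("side","top")}
R=[];H=[]
for c in F:
    p,d=F[c]["p"],F[c]["d"];P=cloud(c,p,d)
    m=mask(p,(20,120,80),(35,255,255))&near(P,[.5,-.19],.06)&(P[...,2]>.08)
    Q=P[m];z=np.percentile(Q[:,2],80);T=m&(abs(P[...,2]-z)<.004);v,u=np.nonzero(T)
    print(c,"cap top",m.sum(),T.sum(),np.percentile(Q[:,2],[5,50,95]).round(4),P[T].mean(0).round(4),"px",u.mean(),v.mean())
    R.append(ray(c,(u.mean(),v.mean())))
    m=(mask(p,(0,120,50),(8,255,255))|mask(p,(172,120,50),(180,255,255)))&near(P,[.51,.165],.05)&(P[...,2]>.03)
    Q=P[m];print(c,"handle",m.sum(),np.percentile(Q[:,2],[2,50,98]).round(4),Q.mean(0).round(4));H.append(Q)
    dk=near(P,[.51,.16],.06)&(P[...,2]>.11);v,u=np.nonzero(dk);print(" top",P[dk].mean(0).round(4),P[dk][:,2].max().round(4),dk.sum(),"px",u.mean(),v.mean())
    # stand rim grey pts
    s=near(P,[.51,.16],.06)&(P[...,2]>.035)&(P[...,2]<.056);print(" rim",P[s].mean(0).round(4),s.sum())
    f=near(P,[.51,.16],.065)&(p.max(-1)<110)&(abs(p.astype(int).max(-1)-p.min(-1))<25)&(P[...,2]<.03)&(P[...,2]>-.005)
    v,u=np.nonzero(f);e=cv2.minEnclosingCircle(P[f][:,:2].astype(np.float32));print(" foot z",np.median(P[f][:,2]).round(4),"circ",e)
    m=near(P,[.54,-.2],.2)&mask(p,(105,100,30),(125,255,255))&(P[...,2]>.1);print(" last top z",np.percentile(P[m][:,2],[50,90,98]).round(4))
    y0,x0=(int(a) for a in (project(c,np.array([.51,.16,.08]))[::-1]))
    a=cv2.resize(p[y0-35:y0+35,x0-35:x0+35],(400,400),interpolation=cv2.INTER_NEAREST)
    y1,x1=(int(a) for a in (project(c,np.array([.50,-.19,.12]))[::-1]))
    b=cv2.resize(p[y1-35:y1+35,x1-35:x1+35],(400,400),interpolation=cv2.INTER_NEAREST)
    cv2.imwrite(f"pics/crop_{c}.png",np.hstack([a,b])[:,:,::-1]);print(" crop org",x0-35,y0-35,x1-35,y1-35)
print("cap tri",tri(R).round(4))
E
python3 m.py
```

```text
side cap top 136 110 [0.1263 0.1328 0.1354] [ 0.493  -0.1967  0.1333] px 329.1272727272727 310.46363636363634
side handle 221 [0.059  0.0983 0.1242] [0.5133 0.1602 0.0965]
 top [0.5138 0.1661 0.1207] 0.13 114 px 313.7105263157895 194.25438596491227
 rim [0.5113 0.157  0.0477] 146
 foot z 0.0039 circ ((0.515444278717041, 0.17014086246490479), 0.04827940836548805)
 last top z [0.1161 0.126  0.1275]
 crop org 277 171 296 275
top cap top 107 79 [0.1289 0.1331 0.1388] [ 0.4962 -0.1947  0.1343] px 405.40506329113924 252.0126582278481
top handle 151 [0.0594 0.12   0.1295] [0.5128 0.1705 0.109 ]
 top [0.5155 0.1722 0.124 ] 0.1343 140 px 254.5 246.5
 rim [0.5081 0.1666 0.0494] 98
 foot z 0.0054 circ ((0.5155363082885742, 0.17305651307106018), 0.04609500244259834)
 last top z [0.118  0.1285 0.1318]
 crop org 226 216 367 216
cap tri [ 0.495  -0.1952  0.1311]
```

View pics/crop_side.png

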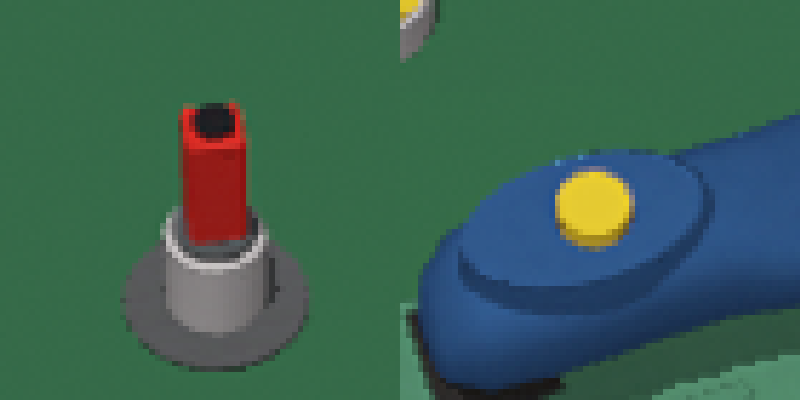

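View pics/crop_top.png

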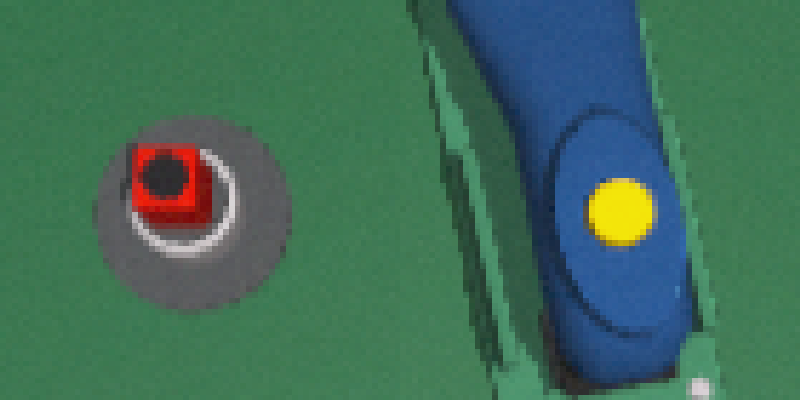

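```bash
cat > m2.py <<'E'
from h import *
from scipy.optimize import minimize
F={c:np.load(f"{c}0.npz") for c in ("side","top")}
pr={}
for c in F:
    p,d=F[c]["p"],F[c]["d"];P=cloud(c,p,d)
    red=(mask(p,(0,120,50),(8,255,255))|mask(p,(172,120,50),(180,255,255)))&near(P,[.51,.165],.06)
    m=cv2.morphologyEx(red.astype(np.uint8),cv2.MORPH_CLOSE,np.ones((9,9)))
    pr[c]=m
    b=(red&(p[...,0]>200)).astype(np.uint8);b=cv2.morphologyEx(b,cv2.MORPH_CLOSE,np.ones((9,9)))
    v,u=np.nonzero(b);X=np.array([at_z(c,a,.122) for a in zip(u,v)])[:,:2]
    r=cv2.minAreaRect((X*1000).astype(np.float32));print(c,"top face",X.mean(0).round(4),r)
    f=near(P,[.51,.16],.075)&((p.astype(int).max(-1)-p.min(-1)<25)|red)&(P[...,2]>-.01)
    pr[c,'all']=f.astype(np.uint8)
S=4
def sil(c,parts):
    im=np.zeros((480*S,640*S),np.uint8)
    for pts in parts:
        q=np.array([project(c,x) for x in pts]);h=cv2.convexHull(((q+.5)*S).astype(np.int32));cv2.fillConvexPoly(im,h,255)
    return cv2.resize(im,(640,480),interpolation=cv2.INTER_AREA)/255.
def box(x,y,a,z0,z1):
    R=np.array([[np.cos(a),-np.sin(a)],[np.sin(a),np.cos(a)]])
    return [np.r_[R@[i*.014,j*.014]+[x,y],z] for i in(-1,1) for j in (-1,1) for z in (z0,z1)]
t=np.linspace(0,2*np.pi,40)
def cyl(x,y,r,z0,z1): return [np.array([x+r*np.cos(a),y+r*np.sin(a),z]) for a in t for z in (z0,z1)]
for cs in (("side",),("top",),("side","top")):
    f=lambda q:sum(np.abs(sil(c,[box(q[0],q[1],q[2],.056,.122)])-pr[c]).sum() for c in cs)
    best=min((minimize(f,[.512,.17,a],method="Nelder-Mead",options=dict(initial_simplex=[[.512,.17,a],[.517,.17,a],[.512,.175,a],[.512,.17,a+.15]],maxiter=80)) for a in (-.25,0,.25)),key=lambda r:r.fun)
    print(cs,"handle",best.x.round(4),best.fun)
    a0=best.x[2]
    g=lambda q:sum(np.abs(sil(c,[cyl(q[0],q[1],.046,0,.006)])*1-((pr[c,'all']>0)&(sil(c,[cyl(q[0],q[1],.046,0,.006)])>0))).sum() for c in cs)
    g=lambda q:sum(np.abs(sil(c,[cyl(q[0],q[1],.046,0,.006),cyl(q[0],q[1],.018,0,.05),cyl(best.x[0],best.x[1],.021,.05,.056),box(*best.x,.056,.122)])-pr[c,'all']).sum() for c in cs)
    r=minimize(g,[.512,.17],method="Nelder-Mead",options=dict(initial_simplex=[[.512,.17],[.517,.17],[.512,.175]],maxiter=60));print("  stand",r.x.round(4),r.fun)
E
python3 m2.py
```

```text
side top face [0.5137 0.1683] ((513.7407836914062, 169.55992126464844), (22.260883331298828, 23.8857421875), 80.8978500366211)
top top face [0.5155 0.1729] ((515.829345703125, 173.5051727294922), (24.59933853149414, 22.267261505126953), 89.32511901855469)
('side',) handle [ 0.5148  0.1718 -0.1181] 24.819607843137256Traceback (most recent call last):
  File "m2.py", line 33, in <module>
    r=minimize(g,[.512,.17],method="Nelder-Mead",options=dict(initial_simplex=[[.512,.17],[.517,.17],[.512,.175]],maxiter=60));print("  stand",r.x.round(4),r.fun)
    res = _minimize_neldermead(fun, x0, args, callback, bounds=bounds,
                               **options)
    fxr = func(xr)
    fx = function(np.copy(x), *(wrapper_args + args))
  File "m2.py", line 32, in <lambda>
    g=lambda q:sum(np.abs(sil(c,[cyl(q[0],q[1],.046,0,.006),cyl(q[0],q[1],.018,0,.05),cyl(best.x[0],best.x[1],.021,.05,.056),box(*best.x,.056,.122)])-pr[c,'all']).sum() for c in cs)
               ~~~^^^^^^^^^^^^^^^^^^^^^^^^^^^^^^^^^^^^^^^^^^^^^^^^^^^^^^^^^^^^^^^^^^^^^^^^^^^^^^^^^^^^^^^^^^^^^^^^^^^^^^^^^^^^^^^^^^^^^^^^^^^^^^^^^^^^^^^^^^^^^^^^^^^^^^^^^^^^^^^^^^^
  File "m2.py", line 32, in <genexpr>
    g=lambda q:sum(np.abs(sil(c,[cyl(q[0],q[1],.046,0,.006),cyl(q[0],q[1],.018,0,.05),cyl(best.x[0],best.x[1],.021,.05,.056),box(*best.x,.056,.122)])-pr[c,'all']).sum() for c in cs)
                          ~~~^^^^^^^^^^^^^^^^^^^^^^^^^^^^^^^^^^^^^^^^^^^^^^^^^^^^^^^^^^^^^^^^^^^^^^^^^^^^^^^^^^^^^^^^^^^^^^^^^^^^^^^^^^^^^^^^^^^^^^^^
  File "m2.py", line 19, in sil
    q=np.array([project(c,x) for x in pts]);h=cv2.convexHull(((q+.5)*S).astype(np.int32));cv2.fillConvexPoly(im,h,255)
                ~~~~~~~^^^^^
  File "h.py", line 16, in project
    k=manip.get_calibration(c);q=k["camera_matrix"]@(k["R"]@X+k["t"]);return q[:2]/q[2]
ValueError: time passes only in moves, steps and waits
```

```bash
python3 - <<'E'
s=open('h.py').read()
s=s.replace("def cloud","import functools\ncal=functools.cache(lambda c:manip.get_calibration(c))\ndef cloud",1)
a,b=s.split("def cloud",1); s=a+"def cloud"+b.replace("manip.get_calibration(","cal(")
open('h.py','w').write(s)
E
python3 m2.py; python3 -c "
from bench import manip;print(manip.current_time())"
```

```text
side top face [0.5137 0.1683] ((513.7407836914062, 169.55992126464844), (22.260883331298828, 23.8857421875), 80.8978500366211)
top top face [0.5155 0.1729] ((515.829345703125, 173.5051727294922), (24.59933853149414, 22.267261505126953), 89.32511901855469)
('side',) handle [ 0.5148  0.1718 -0.1181] 24.819607843137256
  stand [0.5148 0.1726] 60.91764705882352
('top',) handle [ 5.164e-01  1.726e-01 -4.000e-04] 12.07450980392157
  stand [0.5158 0.1732] 47.5921568627451
('side', 'top') handle [ 0.5152  0.173  -0.1234] 49.9921568627451
  stand [0.5155 0.1727] 116.63137254901959
1.2
```

```bash
cat >> h.py <<'E'
def rot(a):
    y=np.array([-np.sin(a),np.cos(a),0]);z=np.array([0,0,-1.]);return np.stack([np.cross(y,z),y,z],1)
A=-.08; PX,PY=.5153,.1727
def snap(c,n):
    p,d=manip.grab_frame(c);cv2.imwrite(f"pics/{n}.png",p[:,:,::-1]);np.savez(n,p=p,d=d);return p,d
E
python3 - <<'E'
from h import *
R=rot(A)
manip.move_ptp([PX,PY,.17],R); print(manip.current_time(),manip.current_force().round(2))
manip.move_l([PX,PY,.074],max_speed=.12); print(manip.current_force().round(2))
manip.set_gripper(0.0,60); print(manip.current_time(),manip.current_grip_width(),manip.current_grip_force(),manip.current_force().round(2))
manip.move_l([PX,PY,.134],max_speed=.08); print(manip.current_force().round(2),manip.current_grip_width())
manip.move_l([PX,PY,.294],max_speed=.2); print(manip.current_time(),manip.current_force().round(2),manip.current_grip_width(),manip.current_ee_pos().round(4))
print(manip.inverse_kinematics([.495,-.1955,.294],R))
E
```

```text
2.8917 [-0.83 -0.53 -0.33]
[-0.46  0.16  0.49]
4.4083 0.320515840472896 58.084850907325745 [-1.38 -0.69  5.13]
[-0.89  0.27 -3.  ] 0.32626739709151426
6.2583 [ 0.07  0.4  -2.26] 0.32611216714539104 [0.5148 0.1726 0.2926]
[-4.63628344e-01  2.59439957e-01  1.61759506e+00 -4.44089210e-16
  1.26455764e+00 -1.95442467e+00]
```

Run:
```python
from h import *
manip.move_ptp([.495,-.1955,.294],rot(A)); manip.move_l([.495,-.1955,.222],max_speed=.1); manip.dwell(.2)
print(manip.current_time(),manip.current_force().round(2),manip.current_ee_pos().round(4))
ims=[]
for c in("side","top"):
    p,d=snap(c,c+"1");q=project(c,np.array([.495,-.1955,.16])).astype(int);x,y=q-35
    for n in("cap_top","pusher"): print(c,n,[(np.round(r["at"],4).tolist(),round(r["confidence"],2)) for r in manip.look_for(c,n)[:1]])
    ims.append(cv2.resize(p[y:y+70,x:x+70],(400,400),interpolation=cv2.INTER_CUBIC));print(c,x,y)
cv2.imwrite("pics/over.png",np.hstack(ims)[:,:,::-1])
```

```text
8.7083 [-0.23 -0.73 -2.89] [ 0.4952 -0.1956  0.2226]
side cap_top [([0.4929, -0.2008, 0.1309], 0.59)]
side pusher [([0.4882, -0.2035, 0.2006], 0.72)]
side 295 268
top cap_top [([0.4243, -0.4518, 0.0222], 0.47)]
top pusher []
top 372 216
```

View pics/over.png

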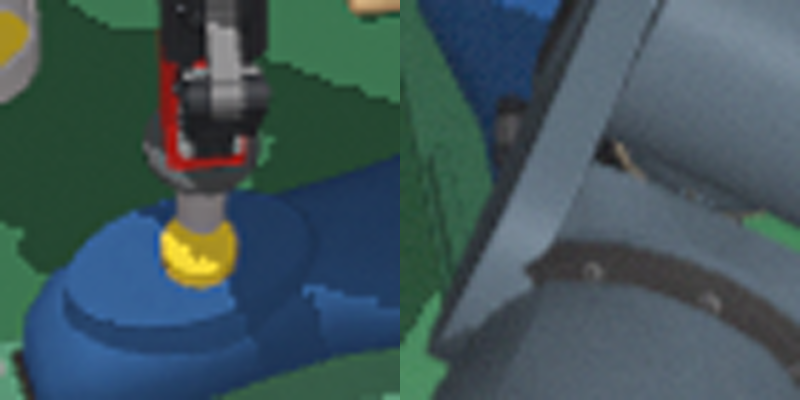

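Side crop: the nose end is at about (203,232) and the cap at about (199,245). That puts the nose roughly 1.5 mm too far along +x, and the pusher hangs upright. In the top view the arm hides the nose. I'll shift −1 mm in x and press in small force-checked steps.

```bash
cat > press.py <<'E'
from h import *
print("expected nose px in crop",((project("side",np.array([.4952,-.1956,.1536]))-[295,268])*5.714).round(0),"cap",((project("side",np.array([.495,-.1955,.133]))-[295,268])*5.714).round(0))
manip.set_gripper(0.0,100)
X,Y=.494,-.1955
manip.move_l([X,Y,.213],max_speed=.05);manip.dwell(.2)
f0=np.mean([manip.current_force()[2] for _ in range(3)]);print("f0",f0,manip.current_time())
z=.213;peak=0;log=[]
while z>.170:
    z-=.0008 if peak>2 else .0012
    manip.move_l([X,Y,z],max_speed=.02)
    F=manip.current_force();f=F[2]-f0;log.append((round(z,4),round(manip.current_ee_pos()[2],4),round(f,1),round(np.hypot(*F[:2]),1)))
    if f>30: print("LIMIT");break
    if peak>12 and f<peak-5: print("DROP");break
    if manip.current_time()>32: break
    peak=max(peak,f)
print(*log[-30:],sep="\n");print(manip.current_time(),manip.current_grip_width())
E
python3 press.py
```

```text
expected nose px in crop [201. 210.] cap [200. 239.]
f0 -2.346427960469842 9.7583
DROP
(0.2118, np.float64(0.2118), np.float64(0.1), np.float64(0.9))
(0.2106, np.float64(0.2105), np.float64(-0.1), np.float64(0.7))
(0.2094, np.float64(0.2093), np.float64(0.7), np.float64(0.6))
(0.2082, np.float64(0.2081), np.float64(1.1), np.float64(0.7))
(0.207, np.float64(0.2069), np.float64(0.4), np.float64(1.2))
(0.2058, np.float64(0.2057), np.float64(-0.4), np.float64(0.9))
(0.2046, np.float64(0.2045), np.float64(-0.6), np.float64(1.0))
(0.2034, np.float64(0.2033), np.float64(-0.3), np.float64(0.6))
(0.2022, np.float64(0.2023), np.float64(0.6), np.float64(0.5))
(0.201, np.float64(0.2012), np.float64(3.5), np.float64(0.8))
(0.2002, np.float64(0.2004), np.float64(4.6), np.float64(1.0))
(0.1994, np.float64(0.1995), np.float64(6.5), np.float64(0.4))
(0.1986, np.float64(0.1988), np.float64(7.4), np.float64(0.6))
(0.1978, np.float64(0.1981), np.float64(8.8), np.float64(0.6))
(0.197, np.float64(0.1975), np.float64(10.2), np.float64(1.3))
(0.1962, np.float64(0.1968), np.float64(10.8), np.float64(0.9))
(0.1954, np.float64(0.1962), np.float64(12.2), np.float64(1.2))
(0.1946, np.float64(0.1955), np.float64(14.7), np.float64(0.8))
(0.1938, np.float64(0.1949), np.float64(15.9), np.float64(2.8))
(0.193, np.float64(0.1942), np.float64(16.1), np.float64(1.3))
(0.1922, np.float64(0.1934), np.float64(16.2), np.float64(2.9))
(0.1914, np.float64(0.1916), np.float64(8.6), np.float64(0.3))
15.2583 0.3151990692647373
```

It clicked at about 16 N. I'll press on a little to seat the cap, then retreat and look.

Run:
```python
from h import *
X,Y=.494,-.1955;z=.1914;f0=-2.35;log=[]
while z>.178:
    z-=.0008;manip.move_l([X,Y,z],max_speed=.02);f=manip.current_force()[2]-f0;log.append((round(z,4),round(float(f),1)))
    if f>19: break
print(log)
manip.move_l([X,Y,.215],max_speed=.06);manip.move_l([X,Y,.294],max_speed=.2)
manip.move_ptp([PX-.0005,PY,.294],rot(A));manip.dwell(.2)
print(manip.current_time(),manip.current_force().round(2),manip.current_ee_pos().round(4))
ims=[]
for c in("side","top"):
    p,d=snap(c,c+"2");P=cloud(c,p,d)
    m=mask(p,(20,120,80),(35,255,255))&near(P,[.5,-.19],.06)&(P[...,2]>.08);b=mask(p,(105,100,30),(125,255,255))&near(P,[.495,-.195],.024)
    print(c,m.sum(),P[m].mean(0).round(4),np.median(P[m][:,2]),"last",np.median(P[b][:,2]),b.sum())
    for a in([.494,-.195,.125],[PX,PY,.2]):
        x,y=project(c,np.array(a)).astype(int)-30;ims.append(cv2.resize(p[y:y+60,x:x+60],(300,300),interpolation=cv2.INTER_CUBIC))
cv2.imwrite("pics/after.png",np.vstack([np.hstack(ims[:2]),np.hstack(ims[2:])])[:,:,::-1])
```

```text
[(0.1906, 9.4), (0.1898, 11.2), (0.189, 12.5), (0.1882, 14.0), (0.1874, 14.9), (0.1866, 16.6), (0.1858, 16.8), (0.185, 18.5), (0.1842, 20.5)]
20.3 [ 0.48 -0.05 -2.05] [0.5151 0.1719 0.294 ]
side 119 [ 0.4938 -0.1955  0.1248] 0.1248864521767172 last 0.12506789955617062 200
top 104 [ 0.4947 -0.194   0.1262] 0.12634808805255074 last 0.12663669473499198 176
```

View pics/after.png

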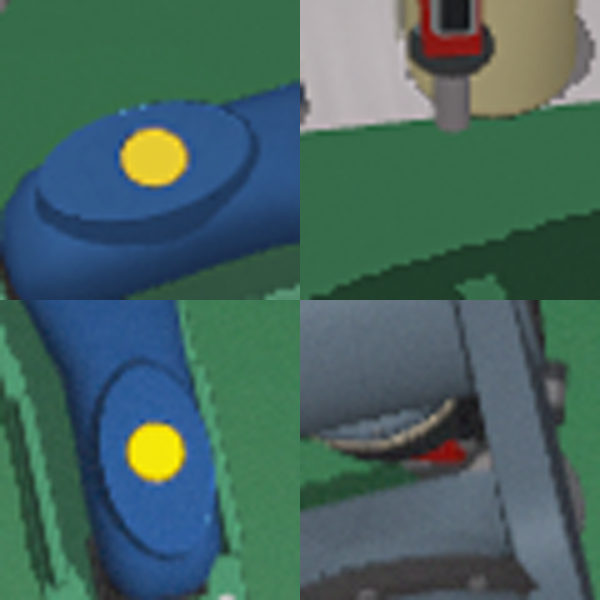

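The cap is flush in both views: its top is at the last's height, with the cap at (155,157) in the side crop. The pusher hangs upright. Now I'll put it back.

Run:
```python
from h import *
X,Y=PX,PY
manip.move_l([X,Y,.130],max_speed=.15);manip.dwell(.2);f0=manip.current_force();print(f0.round(2),manip.current_time())
ok=True
for z in [.124,.120,.117,.114,.110,.104,.096,.088,.082,.079,.077,.0755,.0745,.0737]:
    manip.move_l([X,Y,z],max_speed=.04);f=manip.current_force()-f0;print(z,f.round(1))
    if f[2]>8 or np.hypot(*f[:2])>12: ok=False;print("stop");break
print(manip.current_time(),manip.current_ee_pos().round(4))
snap("side","side3");p,_=snap("side","side3");x,y=project("side",np.array([X,Y,.07])).astype(int)-35
cv2.imwrite("pics/in.png",cv2.resize(p[y:y+70,x:x+70],(400,400),interpolation=cv2.INTER_CUBIC)[:,:,::-1])
```

```text
[ 0.51  0.04 -2.01] 21.8417
0.124 [-1.2 -0.7 -1.4]
0.12 [ 0.5 -0.7 -0.4]
0.117 [ 0.4 -0.1 -0.3]
0.114 [-0.2 -0.7  0.1]
0.11 [-0.9 -0.2 -0.4]
0.104 [-1.2  0.4 -0.6]
0.096 [ 0.3 -0.2 -1.2]
0.088 [-0.2 -0.2 -0.3]
0.082 [-0.6  0.8 -0.5]
0.079 [-0.6 -0.6 -0.5]
0.077 [-2.1 -0.  -0.1]
0.0755 [ 0.1 -0.6 -0.9]
0.0745 [-1.1 -0.3 -0. ]
0.0737 [-3.4 -1.  10.5]
stop
25.6917 [0.5154 0.1727 0.0745]
```

View pics/in.png

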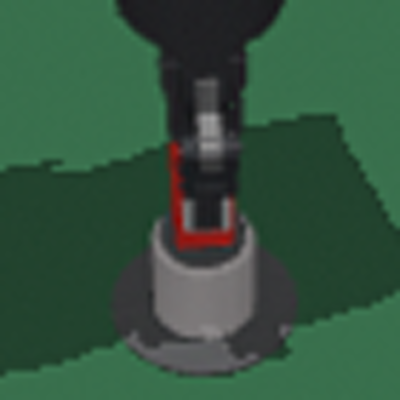

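The collar sits on the rim at about (205,250) in the crop, with a clear seating force. I'll release and retreat.

Run:
```python
from h import *
manip.set_gripper(1.0);manip.dwell(.2)
manip.move_l([PX,PY,.20],max_speed=.1);manip.move_ptp([.30,.36,.30],rot(A));manip.dwell(.3)
print(manip.current_time(),manip.current_force().round(2),manip.current_grip_width())
p,d=snap("top","top4");p,d=snap("side","side4");cv2.imwrite("pics/final.png",p[:,:,::-1])
P=cloud("side",p,d);r=(mask(p,(0,120,50),(8,255,255))|mask(p,(172,120,50),(180,255,255)))&near(P,[.51,.165],.05)&(P[...,2]>.03)
print(np.percentile(P[r][:,2],[2,50,98]).round(4),P[r].mean(0).round(4))
```

```text
29.4667 [-0.09 -0.3   0.41] 0.9978939236571585
[0.06   0.0986 0.1251] [0.5132 0.1602 0.0969]
```

View pics/final.png

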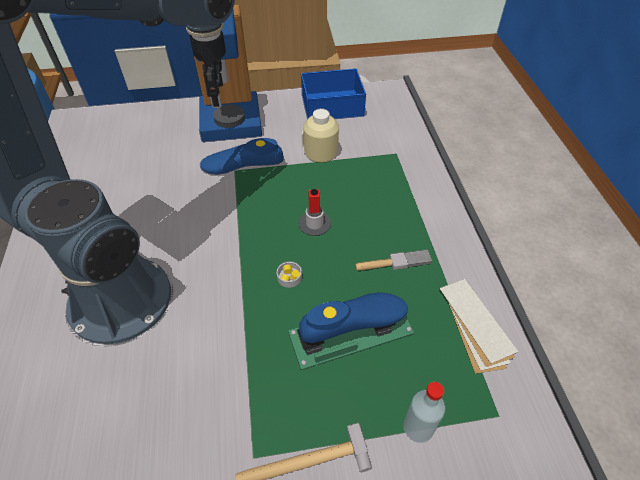

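The pusher is upright in its stand at (314,205), the cap is flush at (330,313), and nothing else has moved.

```bash
python3 -c "
from bench import manip;print(manip.sign_off())"
```

```text
the job is handed in; nothing more can be done
None
```

The cap is snapped home and flush with the top of the last (it clicked at about 16 N; the highest push read was 20.5 N), the pusher is back upright in its stand, nothing else on the bench looks moved, and the job is handed in at about 30 s.

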